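# Clamp an empty core on the label rewinder and hold the splined hub down

### The arm

A 7-joint arm with a two-finger parallel gripper is mounted at the origin on a cart in front of the work surface, level with it; the furniture and walls round the work are solid. World frame = base frame: x ahead of the robot, y to its left, z up, the work surface at z = 0. Lengths are in m, angles in rad, forces in N, time in s.
With the tool pointing down it reaches from about 0.4 to 0.85 m from the base axis. Payload 4.5 kg.
Tool frame: the origin (TCP) lies midway between the tips of the shut fingers; the grasp point (between the pads) lies 19 mm behind it; z points along the fingers, y is the line along which they close (so a half turn about z gives the same grasp; the last joint's range is limited). The gripper opens to 88 mm and grips with 3 to 60 N. Pads are 18 mm wide; open, the fingers measure 123 mm over their backs; the gripper's body (75 mm by 187 mm) begins 45 mm behind the grasp point.
Start: joints at [-1.099, 0.689, -0.195, 1.565, 0.157, 0.902, -0.215], TCP at [0.265, 0.566, 0.239] pointing down, gripper open.
Joint ranges: [-3.01, 3.01], [-0.46, 2.08], [-1.47, 1.51], [0.13, 2.56], [-1, 4.14], [0.04, 2.09], [-2.66, 2.66]. Speed limits (rad/s): [2.57, 2.57, 3.14, 3.14, 3.14, 3.14, 3.14].

### API

Orientations are given as a unit quaternion [x, y, z, w].
In Python, from plant import * gives the robot as it stands.
- The arm moves only by the tool send_rows, never from a script. Its argument "targets" is a list of rows, each a list of 2 entries, a list of its own where there are three numbers: the shift along the tool's x, y, z in units of 0.3 m (1.0 is 0.3 m), then the turn, a rotation vector about the tool's x, y, z in units of pi rad (1.0 is pi rad). A call has 1 to 12 rows; each row is the pose to reach, as a shift and turn from the pose commanded when the call began, along the tool's axes at that moment, turning the shorter way round; what a row does not reach only later rows make up. A row lasts 1/8 s, in which the tool goes at most 62.5 mm and 10.7 degrees, less where a joint would pass 70% of its speed; a pose out of reach is approached as far as the arm can. A call with a number of a shift or a turn outside -1 to 1 is refused whole. A call with a gripper value outside its range is refused whole. "fingers" is the opening, from 0 (shut) to 1 (fully open), set as the call begins (left out, the last holds). The fingers move at their own pace and stop on an object; "newtons" is the grip in N (left out, the last holds). Time passes only in rows, so rows that repeat a pose let the fingers close. It gives the time, the measured TCP pose, the force, the opening and the grip force at its end, in the units of the state.
- get_state(): the state, without advancing time (a new reading comes with each control period).
- snapshot(name): name is "side" or "top"; returns a dict with "img" (480x640x3 uint8, blue, green, red), "fx", "fy", "cx", "cy" (pixels), "k1" (the pictures are not rectified: a ray, as slopes to the right and down, at radius r is drawn at 1 + k1 r^2 times it, then the intrinsics apply), "cam_to_world" (4x4, takes a point from camera to world coordinates). Camera axes: x right, y down, z forward; pixel columns grow to the right and rows downward; lengths in m; the calibration is good to about 2 mm. A picture is of the moment at which its call begins. There is no depth.
- finish_job(): hands the job in; it is judged then, once.
The state is a dict: "clock": time; "q": joint angles; "qd": joint speeds; "joint_torque": joint torques, N m; "tool_pos": TCP position; "eef_rot": TCP orientation; "contact_force": force on the tool from outside, world axes, zero at the start; "moment": the same for the moment, N m; "opening": opening from 0.0 (shut) to 1.0 (fully open); "finger_force": force on a finger pad.
Only numpy, scipy, OpenCV 4.12 (cv2) and the standard library are available. Lean on these libraries where they do the work, as an engineer would, in place of code of your own. Each camera call takes 0.05 s, during which the arm holds its last target. There are 200 camera calls.

### The job

Get the bench label rewinder ready for a new roll: stand the bare cardboard core over its splined spindle so that it sits flat on the round platen, and let go of it. Then take the clamping hub by its grip, lower it into the core, turn it until its splines mesh with the spindle's, slide it home so that its flange bears on the core, and press core and platen down to the end of the spring travel. Finish while still holding the hub pressed down like that (I will then set the lock pin); do not let go, and leave the other things on the bench where they are.

Things in the scene. Friction and masses are not known exactly. Their poses are not given: they have to be found in the camera images.
- board: Fixed white laminate work board, 490 mm (x) by 610 mm (y), 28 mm thick, lying on the bench: the rewinder, core, hub and the bystanders stand on its top, 28 mm above the bench (z = 0). Origin at the centre of its underside.
- core: Bare cardboard core (plain tube, open at both ends), outside diameter 54 mm, inside 44 mm, 44 mm tall, about 30 g, standing loose on the board. Origin at the centre of its lower end, z up along the tube. Grip it across its outside. It drops over the spindle with 9 mm of play all round; the hub's barrel later centres it.
- hub: Grey plastic clamping hub, about 110 g, standing loose on the board. From below: barrel 39 mm in diameter, 36 mm long, tapered foot (34 mm), which goes into the core; flange 62 mm in diameter at 36 to 42 mm height; black ribbed grip bar on top. Origin at the centre of the barrel's lower end, z up.
- hub_grip (a point): Point to grip on the hub, on its axis 66 mm above the lower end. The grip bar is 44 mm long (along x), 24 mm wide (along y) and reaches from 42 to 71 mm height: pinch it across y from above.
- hub_bore (a point): Mouth of the hub's blind splined bore, on its axis 1 mm above the lower end: four slots along the hub's x and y (the grip bar lies parallel to one pair; four dark notches on the flange stand over the slots), four lands between them reach in to 9.4 mm radius. It meshes every 90 degrees, with 1 mm of play (about 5 degrees either way).
- rewinder: Bench label rewinder, fixed: low grey housing 190 mm (x) by 180 mm (y), top 55 mm over the board, with a round aluminium platen (104 mm) and the splined spindle standing up through it, 15 mm to -y of the housing's centre. A black guide roller on top reaches 108 mm over the board, 55 mm to +x and 74 mm to +y of the centre. Origin under the centre; front (-x) has switch and dial.
- spindle_foot (a point): Point on the spindle's axis level with the top of the platen when that is up (77 mm over the board), z up; x and y turn with the spindle and lie along its four splines. Meshed, the hub slides down until its flange meets the core, its lower end 8 mm above this point; pressed fully home its lower end is level with this point.
- spline_top (a point): Top of the spindle's splines, on the axis, 26 mm above spindle_foot, same axes. Four splines 5.5 mm wide, 25 mm across tips, on a 17 mm shaft; a plain tapered pilot stands 8 mm higher. Unmeshed, the hub stops with its lower end 1 mm below this point. The gear motor holds the spindle still unless it is turned with over about 0.35 N m.
- platen (a joint): How far the sprung platen is pressed down, m: 0 up, 0.008 at its stop. The spring pushes up with about 5.4 N at the start of the travel and 12.6 N at the stop. The core stands on the platen and the hub's flange presses on the core.
- spare_tape: Bystander: roll of clear packing tape lying flat, 102 mm wide, 49 mm tall.
- label_roll: Bystander: full roll of paper labels, 97 mm wide, 63 mm tall.
- scanner: Bystander: black hand barcode scanner, 159 x 100 x 52 mm, lying on its side.
- pot: Bystander: small round cream pot, 63 mm wide, 34 mm tall.
- cutter: Bystander: box cutter, 156 mm long, 14 mm high, lying near the front edge of the board.
- carton: Bystander: small pale carton, 48 x 72 x 114 mm, standing.
- stand_post (a point): Point on the axis of a fixed black upright of the roll stand, left of the bench: 45 mm square, from the floor to 1.16 m above the bench, with a bracket (about 80 mm) on its left side 0.64 to 0.72 m up. Keep the arm clear of it; an arm that starts to its left must first draw in close over its own base, then swing round to the bench.

How it is judged:
On the way, in this order (a step that is already met when the one before it is completed fails the run):
1. the core stands upright over the spindle, flat on the platen, let go, with the hub not yet in it (horizontal distance between core and spindle_foot below 0.01 m and z of core in the frame of spindle_foot below 0.002 m and angle between core's own z axis and vertical below 0.06 rad and contact force between the fingers and core below 0.3 N and distance between hub and spindle_foot above 0.06 m), for 0.2 s.
2. the hub is in the core with its splines meshed (its lower end well below the tops of the spindle's splines) (horizontal distance between hub and spindle_foot below 0.003 m and z of hub in the frame of spindle_foot below 0.018 m and (angle between the x axis of hub and the x axis of spindle_foot, either way round below 0.16 rad or angle between the x axis of hub and the y axis of spindle_foot, either way round below 0.16 rad)), for 0.1 s.
At the end, for the whole second after the job is handed in: Fingers still hold the hub (>4 N); hub upright (0.06 rad), within 3 mm of the spindle axis, splines meshed (0.16 rad), lower end under 3 mm above the spindle foot, flange pressing the core (>4 N), core on the spindle, not touched by fingers, platen down more than 6 of its 8 mm, hub at rest (value of joint platen above 0.006 m and horizontal distance between hub and spindle_foot below 0.003 m and horizontal distance between core and spindle_foot below 0.006 m and z of hub in the frame of spindle_foot below 0.003 m and angle between hub's own z axis and vertical below 0.06 rad and (angle between the x axis of hub and the x axis of spindle_foot, either way round below 0.16 rad or angle between the x axis of hub and the y axis of spindle_foot, either way round below 0.16 rad) and z of core in the frame of spindle_foot below -0.004 m and contact force between hub and core above 4 N and contact force between the fingers and hub above 4 N and contact force between the fingers and core below 0.5 N and linear speed of hub below 0.01 m/s); the arm keeps its last pose, push and grip.
It fails at once if one of the other things on the bench is moved more than 30 mm (distance of any of spare_tape, label_roll, scanner, pot, cutter, carton from where it was at the start of the episode above 0.03 m).
It also fails if it takes over 58 s, if anything falls off the work surface, if the arm or the gripper's body presses on something with over 40 N, if the wrist force passes 120 N, or if a joint passes its speed limit or range.

## Working session

There is one attempt and no reset: what is moved stays moved. The work goes in short steps, Python scripts to look and compute and a tool call to move; the robot and the scene stay as the last step left them, time stands still between calls to the robot, and variables do not carry over. Pictures are saved under pics/ and viewed, at most 10 in all, crops included, and the job is handed in when it is done.

Besides the shell and the picture viewer there is one more tool, called after "Call:" by a JSON object that holds its "api" and its "payload", one argument or row to a line. send_rows: Moves the arm, as the interface text tells. Its arguments: {"type":"object","properties":{"targets":{"type":"array"},"fingers":{"type":"number"},"newtons":{"type":"number"}},"required":["targets"]}

```bash
mkdir -p pics; ls
cat > h.py <<'E'
from plant import *
import numpy as np, cv2
from scipy.spatial.transform import Rotation as R
def K(s): return np.array([[s["fx"],0,s["cx"]],[0,s["fy"],s["cy"]],[0,0,1.]])
def D(s): return np.array([s["k1"],0,0,0.])
def to_plane(s,uv,z):
    p=cv2.undistortPoints(np.float64(uv).reshape(-1,1,2),K(s),D(s)).reshape(-1,2)
    T=np.array(s["cam_to_world"]); d=np.c_[p,np.ones(len(p))]@T[:3,:3].T
    return T[:3,3]+d*((z-T[2,3])/d[:,2])[:,None]
def proj(s,P):
    T=np.linalg.inv(np.array(s["cam_to_world"]))
    return cv2.projectPoints(np.float64(P).reshape(-1,1,3),T[:3,:3],T[:3,3],K(s),D(s))[0].reshape(-1,2)
def rel(pos,yaw=None):
    # shift (units) in the current tool axes to world pos
    st=get_state(); r=R.from_quat(st["eef_rot"])
    return np.round(r.inv().apply(np.array(pos)-st["tool_pos"])/0.3,3), r
E
python3 - <<'E'
from h import *
for n in("side","top"):
    s=snapshot(n); cv2.imwrite(f"pics/{n}0.png",s["img"]); print(n,s["fx"],s["cx"],s["cy"],s["k1"],np.round(s["cam_to_world"],3))
st=get_state(); print({k:np.round(v,3) for k,v in st.items()}); print(np.round(R.from_quat(st["eef_rot"]).as_matrix(),3))
E
```

```text
pics
side 450.5472625466302 316.8448067967415 235.5000975391246 -0.1036149607271601 [[ 0.442  0.624 -0.645  1.223]
 [ 0.897 -0.294  0.33  -0.441]
 [ 0.017 -0.724 -0.689  0.817]
 [ 0.     0.     0.     1.   ]]
top 443.4692660548082 318.99283189312575 242.64745901714784 0.03439764328041705 [[ 0.018 -0.994  0.108  0.48 ]
 [-0.999 -0.022 -0.031 -0.074]
 [ 0.034 -0.108 -0.994  1.096]
 [ 0.     0.     0.     1.   ]]
{'clock': np.float64(0.1), 'q': array([-1.099,  0.69 , -0.194,  1.566,  0.157,  0.902, -0.215]), 'qd': array([-0.002,  0.002,  0.001, -0.002,  0.001,  0.   ,  0.001]), 'joint_torque': array([-2.0000e-03, -5.2850e+01, -1.2710e+00, -1.5384e+01, -5.3000e-02,
        2.0000e-03,  0.0000e+00]), 'tool_pos': array([0.265, 0.566, 0.238]), 'eef_rot': array([ 0.217,  0.976, -0.001, -0.   ]), 'contact_force': array([-0.088,  0.071,  0.32 ]), 'moment': array([ 0.039, -0.02 ,  0.004]), 'finger_force': np.float64(0.0), 'opening': np.float64(0.995)}
[[-0.906  0.424 -0.001]
 [ 0.424  0.906 -0.002]
 [-0.    -0.002 -1.   ]]
```

View pics/top0.png

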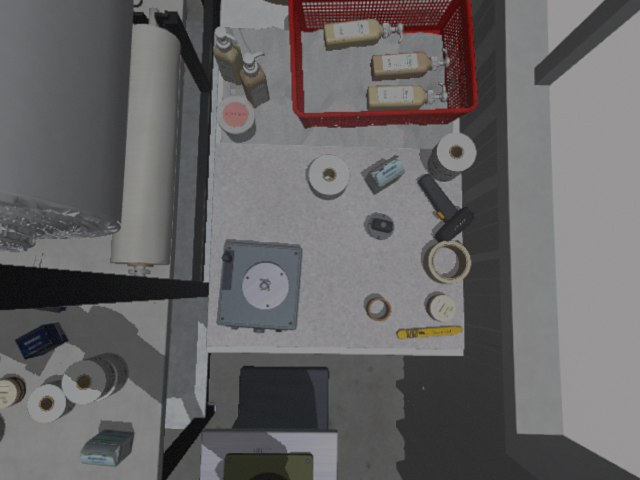

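View pics/side0.png

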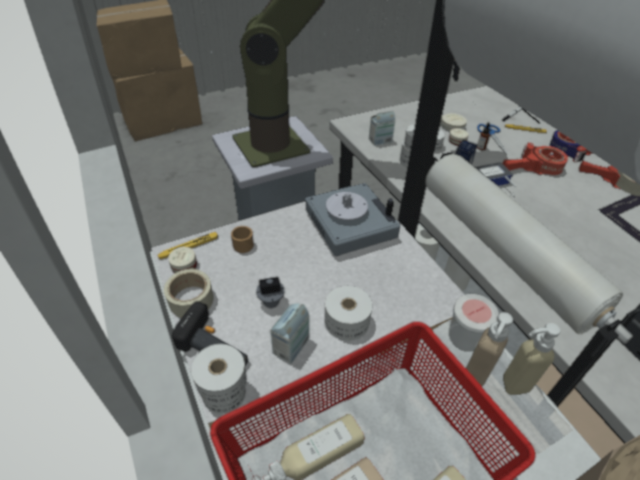

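The top view shows the platen at about (265,285), the core at (378,307) and the hub at (380,226). The side view shows the core at (242,238), the hub at (270,290) and the spindle at (347,203). Next I'll zoom in and take first measurements.

Run:
```python
from h import *
t=cv2.imread("pics/top0.png"); d=cv2.imread("pics/side0.png")
c=lambda i,x,y,w,h:cv2.resize(i[y:y+h,x:x+w],(400,300),interpolation=cv2.INTER_CUBIC)
o=np.vstack([np.hstack([c(t,245,270,40,30),c(t,358,209,48,36)]),np.hstack([c(d,317,180,64,48),c(t,354,292,48,36)])])
cv2.imwrite("pics/crop1.png",o)
s=snapshot("top"); e=snapshot("side")
print("tcp px",proj(s,[get_state()["tool_pos"],[0,0,0.2]]),proj(e,[get_state()["tool_pos"]]))
print("spindle top(.139) top,side",to_plane(s,[[265,285]],.139),to_plane(e,[[347,198]],.139))
print("core",to_plane(s,[[378,307]],.072),to_plane(e,[[242,232]],.072)); print("hub",to_plane(s,[[381,226]],.099),to_plane(e,[[270,284]],.099))
print("scale check board corners",to_plane(s,[[210,352],[463,354]],.028))
print("post",to_plane(s,[[208,289]],.028),to_plane(s,[[208,289]],0.))
```

```text
tcp px [[-59.96807262 407.37876927]
 [258.02421655 551.18678316]] [[469.95433127  80.97842452]]
spindle top(.139) top,side [[0.49071893 0.0094943  0.139     ]] [[0.50319777 0.00639626 0.139     ]]
core [[ 0.44617082 -0.24468996  0.072     ]] [[ 0.43875846 -0.24272246  0.072     ]]
hub [[ 0.63008009 -0.2464034   0.099     ]] [[ 0.64157863 -0.24998617  0.099     ]]
scale check board corners [[ 0.33438297  0.14167556  0.028     ]
 [ 0.33848294 -0.4544206   0.028     ]]
post [[0.48016125 0.15331655 0.028     ]] [[0.48016797 0.15927797 0.        ]]
```

View pics/crop1.png

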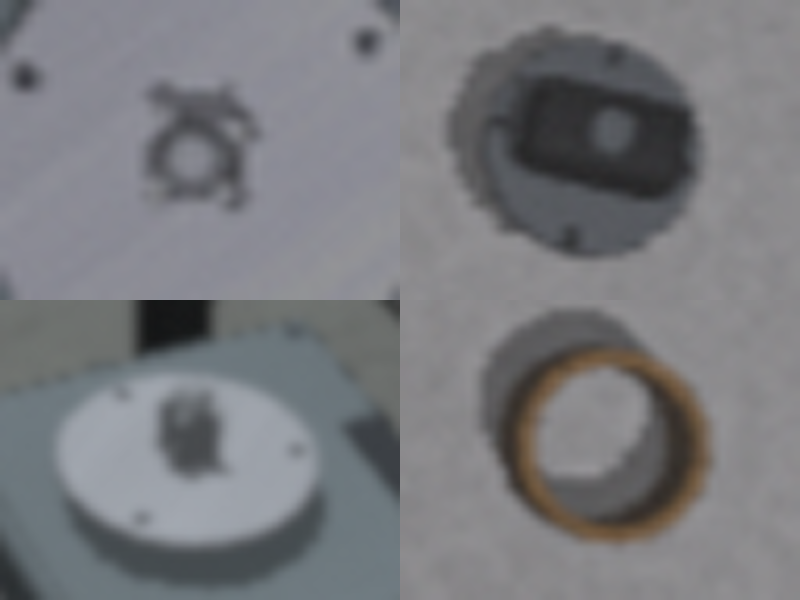

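The crop shows the spindle pilot at about (264,285.5) with its splines roughly on the image diagonals. The hub's bar is tilted about 13° clockwise, with its dot at (383.5,224.8). The core ring is centred at about (379.4,309.3). I'll refine these with masks.

Run:
```python
from h import *
def fit(s,mask,z,seed,name,r):
    m=cv2.morphologyEx(mask.astype(np.uint8),cv2.MORPH_CLOSE,np.ones((3,3)))
    cs,_=cv2.findContours(m,cv2.RETR_EXTERNAL,cv2.CHAIN_APPROX_NONE)
    c=min(cs,key=lambda c:(np.linalg.norm(c.reshape(-1,2).mean(0)-seed) if len(c)>15 else 1e9))
    w=cv2.convexHull(c).reshape(-1,2); p=to_plane(s,w,z)[:,:2]
    A=np.c_[2*p,np.ones(len(p))]; x=np.linalg.lstsq(A,(p**2).sum(1),rcond=None)[0]
    print(name,"ctr",np.round(x[:2],4),"r",np.round(np.sqrt(x[2]+x[0]**2+x[1]**2),4),r,len(c))
    return x[:2]
seeds={"top":dict(pl=(265,286),core=(379,309),hub=(381,226)),"side":dict(pl=(347,206),core=(242,238),hub=(270,292))}
for n in("top","side"):
    s=snapshot(n); im=s["img"].astype(int); g=im.mean(2); sat=im.max(2)-im.min(2); sd=seeds[n]
    for k in sd:
        u,v=sd[k]; print(n,k,[im[v+a,u+b].tolist() for a,b in((0,0),(0,12),(0,-12),(12,0),(-12,0),(0,25))])
    b=np.zeros_like(g,bool); u,v=sd["pl"]; b[v-35:v+35,u-35:u+35]=1
    c=fit(s,(g>135)&b,.105,sd["pl"],n+" platen",.052)
    rb=im[:,:,2]-im[:,:,0]
    u,v=sd["core"]; b[:]=0; b[v-20:v+20,u-20:u+20]=1
    fit(s,(rb>25)&b,.072,sd["core"],n+" core",.027)
    if n=="top":
        a=np.radians(np.arange(0,360,10)); cc=np.array([*c])
        for r in(.0095,.011):
            P=np.c_[cc[0]+r*np.cos(a),cc[1]+r*np.sin(a),np.full(36,.130)]
            uv=proj(s,P).astype(np.float32); val=cv2.remap(s["img"].mean(2).astype(np.float32),uv[:,:1],uv[:,1:],cv2.INTER_LINEAR).ravel()
            print(r,val.astype(int))
    u,v=map(int,sd["hub"]); b[:]=0; b[v-20:v+20,u-20:u+20]=1
    m=((g<60)&b).astype(np.uint8); cs,_=cv2.findContours(m,cv2.RETR_EXTERNAL,cv2.CHAIN_APPROX_NONE); q=max(cs,key=cv2.contourArea).reshape(-1,2)
    p=to_plane(s,q,.099)[:,:2].astype(np.float32)*1000; print(n,"bar",cv2.minAreaRect(p))
```

```text
top pl [[134, 127, 125], [150, 140, 140], [151, 142, 141], [149, 139, 139], [148, 139, 138], [105, 98, 92]]
top core [[137, 135, 136], [119, 123, 131], [46, 53, 61], [119, 123, 128], [80, 84, 90], [141, 139, 141]]
top hub [[73, 71, 68], [95, 91, 90], [96, 90, 87], [96, 90, 88], [95, 89, 87], [137, 135, 136]]
top platen ctr [0.4898 0.0119] r 0.0497 0.052 133
top core ctr [ 0.4416 -0.247 ] r 0.0262 0.027 64
0.0095 [ 85  81  82  94 104 102 100  93  90  91  93  99 113 115 105 104 119 129
 131 129 126 122 123 105  90  88  99 102 103 103 116 120 115 101  92  89]
0.011 [ 91  87  91 108 120 127 123 116 113 115 115 116 128 123 118 125 135 140
 140 139 137 123 114 102 107 116 123 125 122 116 115 122 109  96  93  93]
top bar ((632.2880249023438, -246.9014434814453), (51.97428512573242, 26.94460105895996), 77.138916015625)
side pl [[88, 84, 81], [170, 162, 157], [169, 161, 156], [150, 144, 139], [145, 139, 135], [126, 120, 109]]
side core [[54, 74, 89], [161, 161, 158], [150, 152, 151], [45, 62, 73], [102, 117, 129], [178, 177, 173]]
side hub [[28, 27, 25], [74, 70, 67], [85, 81, 76], [55, 52, 49], [98, 93, 87], [183, 183, 178]]
side platen ctr [0.488  0.0156] r 0.0517 0.052 97
side core ctr [ 0.459  -0.2487] r 0.0376 0.027 67
side bar ((647.0960083007812, -252.3498077392578), (43.85426330566406, 41.601707458496094), 77.345947265625)
```

Call:
{"api": "send_rows", "payload": {
  "targets": [
    [[0, -0.15, -0.15], [0, 0, 0]],
    [[0, -0.35, -0.3], [0, 0, 0]],
    [[0, -0.55, -0.35], [0, 0, 0]],
    [[0, -0.75, -0.4], [0, 0, 0]],
    [[0, -0.9, -0.4], [0, 0, 0]],
    [[0, -0.98, -0.4], [0, 0, 0]],
    [[0, -0.98, -0.4], [0, 0, 0]],
    [[0, -0.98, -0.4], [0, 0, 0]]
  ],
  "fingers": 1,
  "newtons": 10
}}

```text
clock: 1.3
tool_pos: [0.1408, 0.3011, 0.359]
eef_rot: [0.217, 0.976, 0.001, 0.0]
contact_force: [-0.2, 0.0, -0.1]
opening: 1.003
finger_force: 0.0
```

Run:
```python
from h import *
s=snapshot("side"); cv2.imwrite("pics/side1.png",s["img"])
print(np.round(get_state()["q"],2))
t=snapshot("top"); cv2.imwrite("pics/top1.png",t["img"])
# carton top (z .142): light-blue mask
h=cv2.cvtColor(t["img"],cv2.COLOR_BGR2HSV); b=np.zeros(h.shape[:2],bool); b[150:200,355:415]=1
m=((h[...,1]>35)&b).astype(np.uint8); q=np.argwhere(m)[:,::-1]; print(len(q),q.min(0),q.max(0), cv2.minAreaRect(q.astype(np.float32)))
print(to_plane(t,cv2.boxPoints(cv2.minAreaRect(q.astype(np.float32))),.142)[:,:2].round(3))
```

```text
[-1.04  0.12 -0.27  2.14  0.04  0.88 -0.2 ]
323 [373 160] [403 187] ((389.4044189453125, 173.32484436035156), (18.03676414489746, 29.44940757751465), 61.38954162597656)
[[ 0.743 -0.219]
 [ 0.776 -0.276]
 [ 0.741 -0.295]
 [ 0.707 -0.238]]
```

View pics/side1.png

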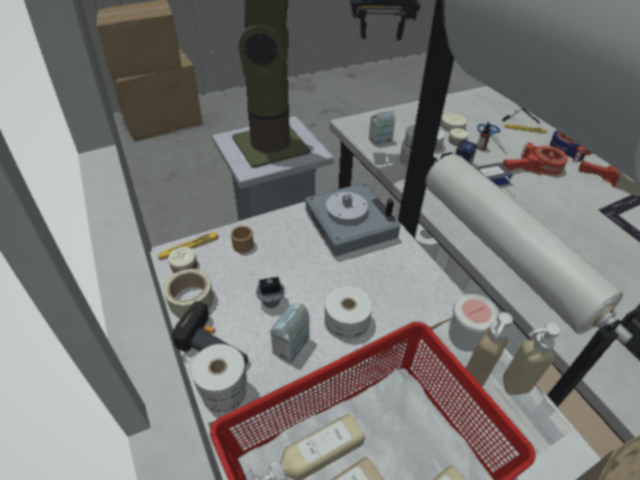

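The gripper is drawn in at about (385,15) and clear of the post. Now I'll swing it over the bench.

Call:
{"api": "send_rows", "payload": {
  "targets": [
    [[-0.173, -0.014, 0], [0, 0, 0.05]],
    [[-0.342, -0.054, 0], [0, 0, 0.1]],
    [[-0.503, -0.121, 0], [0, 0, 0.15]],
    [[-0.651, -0.211, 0], [0, 0, 0.2]],
    [[-0.783, -0.324, 0], [0, 0, 0.25]],
    [[-0.896, -0.456, 0], [0, 0, 0.3]],
    [[-0.986, -0.604, 0], [0, 0, 0.35]],
    [[-0.986, -0.604, 0], [0, 0, 0.35]]
  ]
}}

```text
clock: 2.4
tool_pos: [0.3323, 0.0074, 0.3586]
eef_rot: [0.698, 0.716, -0.0, 0.0]
contact_force: [-0.9, 0.4, -0.7]
opening: 1.004
finger_force: 0.0
```

```bash
cat >> h.py <<'E'
def go(pos,ydir):
    "units to world pos with tool y at yaw ydir (deg, mod 180), tool straight down"
    st=get_state(); r=R.from_quat(st["eef_rot"]); a=np.radians(ydir); best=None
    for k in(0,np.pi):
        y=np.array([np.cos(a+k),np.sin(a+k),0]); z=np.array([0,0,-1.]); t=R.from_matrix(np.c_[np.cross(y,z),y,z])
        v=(r.inv()*t).as_rotvec()/np.pi
        if best is None or abs(v).max()<abs(best).max(): best=v
    print("shift",np.round(r.inv().apply(np.array(pos)-st["tool_pos"])/.3,4),"turn",np.round(best,4))
E
python3 - <<'E'
from h import *
print(np.round(get_state()["q"],2),get_state()["tool_pos"].round(4) if hasattr(get_state()["tool_pos"],"round") else get_state()["tool_pos"])
go((.4416,-.247,.15),-29); go((.4416,-.247,.043),-29)
E
```

```text
[-0.39  0.12  0.26  2.16 -0.04  0.87 -0.08] [0.3323 0.0074 0.3586]
shift [-0.8558  0.343   0.6965] turn [1.000e-04 4.000e-04 1.691e-01]
shift [-0.8553  0.343   1.0532] turn [1.000e-04 4.000e-04 1.691e-01]
```

Call:
{"api": "send_rows", "payload": {
  "targets": [
    [[-0.17, 0.07, 0.05], [0, 0, 0.05]],
    [[-0.34, 0.14, 0.15], [0, 0, 0.1]],
    [[-0.51, 0.21, 0.3], [0, 0, 0.14]],
    [[-0.68, 0.28, 0.45], [0, 0, 0.169]],
    [[-0.8, 0.33, 0.6], [0, 0, 0.169]],
    [[-0.856, 0.343, 0.7], [0, 0, 0.169]],
    [[-0.856, 0.343, 0.8], [0, 0, 0.169]],
    [[-0.856, 0.343, 0.8], [0, 0, 0.169]]
  ]
}}

```text
clock: 3.4
tool_pos: [0.4426, -0.2412, 0.1162]
eef_rot: [0.859, 0.512, -0.001, -0.003]
contact_force: [0.5, -0.5, -0.1]
opening: 0.996
finger_force: 0.0
```

Run:
```python
from h import *
go((.4416,-.247,.043),-29)
s=snapshot("side"); t=snapshot("top"); cv2.imwrite("pics/m.png",np.hstack([cv2.resize(s["img"][140:320,140:380],(400,300)),cv2.resize(t["img"][230:380,280:480],(400,300))]))
```

```text
shift [-0.0187  0.0076  0.2441] turn [-0.0017 -0.0003  0.0034]
```

View pics/m.png

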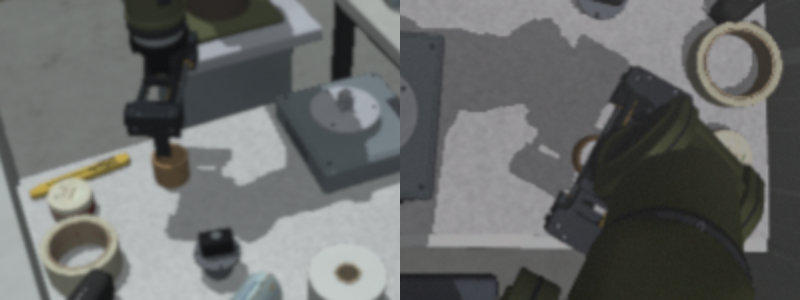

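The fingers straddle the core: in the side view they sit over it at crop (170,150), and in the top view the core shows between the fingers. I'll descend and grip.

Call:
{"api": "send_rows", "payload": {
  "targets": [
    [[0, 0, 0], [0, 0, 0]],
    [[0, 0, 0.08], [0, 0, 0]],
    [[0, 0, 0.17], [0, 0, 0]],
    [[0, 0, 0.24], [0, 0, 0]],
    [[0, 0, 0.253], [0, 0, 0]],
    [[0, 0, 0.253], [0, 0, 0]]
  ]
}}

```text
clock: 4.25
tool_pos: [0.4435, -0.243, 0.0437]
eef_rot: [0.859, 0.511, 0.0, 0.001]
contact_force: [-0.4, 0.4, -0.2]
opening: 0.999
finger_force: 0.0
```

Call:
{"api": "send_rows", "payload": {
  "targets": [
    [[0, 0, 0], [0, 0, 0]],
    [[0, 0, 0], [0, 0, 0]],
    [[0, 0, 0], [0, 0, 0]],
    [[0, 0, 0], [0, 0, 0]],
    [[0, 0, 0], [0, 0, 0]],
    [[0, 0, 0], [0, 0, 0]]
  ],
  "fingers": 0.3,
  "newtons": 8
}}

```text
clock: 5.0
tool_pos: [0.443, -0.243, 0.043]
eef_rot: [0.859, 0.511, 0.0, 0.0]
contact_force: [-0.8, -0.2, 3.3]
opening: 0.621
finger_force: 8.0
```

Call:
{"api": "send_rows", "payload": {
  "targets": [
    [[0, 0, -0.12], [0, 0, 0]],
    [[0, 0, -0.3], [0, 0, 0]],
    [[0.08, -0.03, -0.46], [0, 0, 0]],
    [[0.22, -0.08, -0.5], [0, 0, -0.03]],
    [[0.38, -0.13, -0.5], [0, 0, -0.07]],
    [[0.54, -0.185, -0.5], [0, 0, -0.11]],
    [[0.7, -0.24, -0.5], [0, 0, -0.15]],
    [[0.79, -0.27, -0.5], [0, 0, -0.16]],
    [[0.832, -0.284, -0.5], [0, 0, -0.16]],
    [[0.832, -0.284, -0.5], [0, 0, -0.16]],
    [[0.832, -0.284, -0.5], [0, 0, -0.16]]
  ]
}}

```text
clock: 6.38
tool_pos: [0.4868, 0.0153, 0.1928]
eef_rot: [0.706, 0.708, -0.0, 0.0]
contact_force: [0.8, -0.5, -0.8]
opening: 0.617
finger_force: 8.0
```

Run:
```python
from h import *
st=get_state(); print(np.round(st["tool_pos"],4),np.round(st["q"],2),st["finger_force"]); go((.4895,.0165,.121),0)
s=snapshot("side"); t=snapshot("top"); cv2.imwrite("pics/m2.png",np.hstack([cv2.resize(s["img"][130:250,280:440],(400,300)),cv2.resize(t["img"][225:345,190:350],(400,300))]))
```

```text
[0.4868 0.0153 0.1928] [-0.29  0.6   0.26  2.04 -0.28  0.54  0.17] 7.999860606814764
shift [0.0044 0.0092 0.2394] turn [-0.0001  0.0003  0.0007]
```

View pics/m2.png

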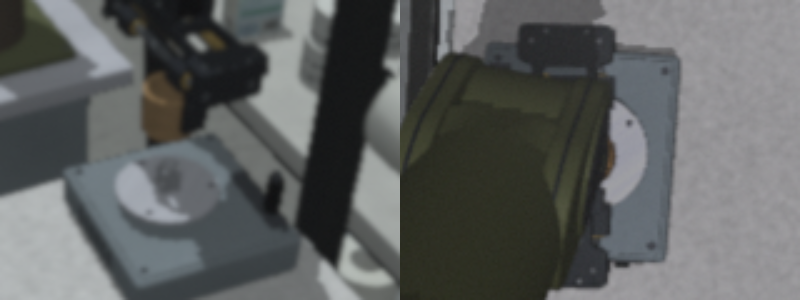

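The core is held (side crop (165,105)) above the spindle. I'll lower it with the small correction.

Call:
{"api": "send_rows", "payload": {
  "targets": [
    [[0.004, 0.009, 0.02], [0, 0, 0]],
    [[0.004, 0.009, 0.07], [0, 0, 0]],
    [[0.004, 0.009, 0.13], [0, 0, 0]],
    [[0.004, 0.009, 0.18], [0, 0, 0]],
    [[0.004, 0.009, 0.215], [0, 0, 0]],
    [[0.004, 0.009, 0.23], [0, 0, 0]],
    [[0.004, 0.009, 0.238], [0, 0, 0]],
    [[0.004, 0.009, 0.238], [0, 0, 0]]
  ]
}}

```text
clock: 7.48
tool_pos: [0.4899, 0.0183, 0.1216]
eef_rot: [0.705, 0.709, 0.0, 0.0]
contact_force: [0.7, 0.1, -0.9]
opening: 0.622
finger_force: 8.0
```

Run:
```python
from h import *
go((.4895,.0165,.121),0)
s=snapshot("side"); im=s["img"].astype(int); rb=im[...,2]-im[...,0]
b=np.zeros(rb.shape,bool); b[150:230,310:385]=1
q=np.argwhere((rb>25)&b); print(len(q),q.min(0),q.max(0))
for z in(.105,.149): print(z,proj(s,[[.489,.0125,z],[.489,.0125+.027,z]]))
```

```text
shift [-0.006  -0.0015  0.0019] turn [ 0.0001 -0.      0.0016]
250 [170 337] [209 367]
0.105 [[345.52249884 204.80151866]
 [354.98918034 201.88020652]]
0.149 [[346.61146787 190.73010764]
 [356.32377381 187.85286096]]
```

Call:
{"api": "send_rows", "payload": {
  "targets": [
    [[-0.006, -0.001, 0.0], [0, 0, 0]],
    [[-0.006, -0.001, 0.004], [0, 0, 0]],
    [[-0.006, -0.001, 0.006], [0, 0, 0]],
    [[-0.006, -0.001, 0.006], [0, 0, 0]]
  ]
}}

```text
clock: 8.02
tool_pos: [0.4896, 0.0164, 0.1199]
eef_rot: [0.705, 0.709, 0.0, 0.0]
contact_force: [-1.7, -0.9, 5.3]
opening: 0.622
finger_force: 8.0
```

Call:
{"api": "send_rows", "payload": {
  "targets": [
    [[0, 0, 0], [0, 0, 0]],
    [[0, 0, 0], [0, 0, 0]],
    [[0, 0, 0], [0, 0, 0]],
    [[0, 0, 0], [0, 0, 0]]
  ],
  "fingers": 1
}}

```text
clock: 8.52
tool_pos: [0.4895, 0.0165, 0.1195]
eef_rot: [0.705, 0.709, -0.0, -0.0]
contact_force: [-0.3, 0.3, -0.2]
opening: 1.001
finger_force: 0.0
```

Call:
{"api": "send_rows", "payload": {
  "targets": [
    [[0, 0, -0.05], [0, 0, 0]],
    [[0, 0, -0.2], [0, 0, 0]],
    [[0, 0, -0.4], [0, 0, 0]],
    [[-0.15, 0, -0.5], [0, 0, 0]],
    [[-0.3, 0, -0.5], [0, 0, 0]],
    [[-0.5, 0, -0.5], [0, 0, 0]],
    [[-0.65, 0.05, -0.5], [0, 0, 0]],
    [[-0.75, 0.15, -0.5], [0, 0, 0.04]],
    [[-0.75, 0.25, -0.5], [0, 0, 0.07]],
    [[-0.75, 0.25, -0.5], [0, 0, 0.07]]
  ]
}}

```text
clock: 9.78
tool_pos: [0.5673, -0.2076, 0.2688]
eef_rot: [0.778, 0.628, 0.0, 0.0]
contact_force: [0.7, -1.1, 0.0]
opening: 0.995
finger_force: 0.0
```

Run:
```python
from h import *
s=snapshot("side"); t=snapshot("top"); cv2.imwrite("pics/m3.png",np.hstack([cv2.resize(s["img"][165:240,300:400],(400,300)),cv2.resize(t["img"][255:315,225:305],(400,300),interpolation=cv2.INTER_CUBIC)]))
im=t["img"].astype(int); rb=im[...,2]-im[...,0]; m=np.zeros(rb.shape,np.uint8); m[255:315,225:305]=(rb>25)[255:315,225:305]
cs,_=cv2.findContours(m,cv2.RETR_EXTERNAL,cv2.CHAIN_APPROX_NONE); c=cv2.convexHull(np.vstack(cs)).reshape(-1,2)
p=to_plane(t,c,.149)[:,:2]; x=np.linalg.lstsq(np.c_[2*p,np.ones(len(p))],(p**2).sum(1),rcond=None)[0]; print("core",x[:2],np.sqrt(x[2]+x[:2]@x[:2]))
st=get_state(); print(st["tool_pos"]); go((.632,-.247,.19),-13.7)
```

```text
core [0.48898871 0.01061087] 0.0251791849744282
[ 0.56478105 -0.20775195  0.26906855]
shift [-0.0804  0.2472  0.2631] turn [-0.0006 -0.      0.0082]
```

View pics/m3.png

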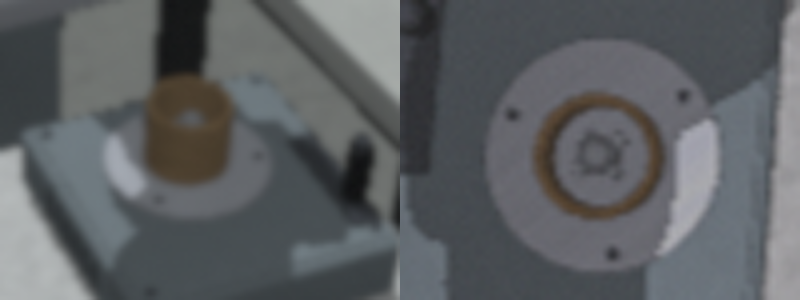

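The core stands flat over the spindle: its ring is centred at top crop (600,155) with the spindle in the middle at (597,152). The shading is now even, so I'll measure the spindle axis and spline phase and get the numbers for the hub move.

Run:
```python
from h import *
t=snapshot("top"); g=t["img"].mean(2).astype(np.float32)
P=[]
for u,v in((247,277.5),(281,274),(267,305.3)):
    u0,v0=int(u)-3,int(v)-3; w=g[v0:v0+8,u0:u0+8]; w=np.clip(np.median(w)-8-w,0,None); y,x=np.mgrid[:8,:8]
    P.append([u0+(w*x).sum()/w.sum(),v0+(w*y).sum()/w.sum()])
p=to_plane(t,P,.105)[:,:2]; A=np.c_[2*(p[1:]-p[0])]; c=np.linalg.solve(A,(p[1:]**2).sum(1)-(p[0]**2).sum())
print("screw centre",c,np.linalg.norm(p-c,axis=1)); print("pilot",to_plane(t,[[263.9,284.9]],.139))
o=cv2.resize(g[272:300,250:279],(29*20,28*20),interpolation=cv2.INTER_CUBIC); lo,hi=np.percentile(o[180:380,180:380],[2,98]); o=np.clip((o-lo)/(hi-lo)*255,0,255).astype(np.uint8)
cv2.imwrite("pics/sp.png",o)
a=np.radians(np.arange(0,360,10))
for r in(.0095,.011,.0125):
    Q=np.c_[c[0]+r*np.cos(a),c[1]+r*np.sin(a),np.full(36,.131)]; uv=proj(t,Q).astype(np.float32)
    v=cv2.remap(g,uv[:,:1],uv[:,1:],cv2.INTER_LINEAR).ravel(); F=(v*np.exp(-4j*a)).mean(); print(r,v.astype(int),"phase",np.degrees(np.angle(F))/-4,abs(F))
print(proj(t,[[*c,.131],[*c,.139]]))
```

```text
screw centre [0.48950553 0.01182502] [0.0466431 0.0466431 0.0466431]
pilot [[0.49088922 0.01184302 0.139     ]]
0.0095 [ 94  87  81  80  86  86  87  91  93  93  90  88  92  89  84  86  94 100
 101 100  97  93  95  87  83  81  83  83  83  85  92  96  95  95  96  96] phase -3.4148235084213687 0.8120577568830205
0.011 [102  96  89  89  98  99  96  99 102 103  99  95  99  95  93  97 102 105
 105 104 103  95  88  86  90  94  96  96  94  91  93  99  98 100 104 104] phase -7.209106961747432 2.019236211607543
0.0125 [107 104 100  99 104 106 104 106 106 106 103 102 100  98  98 101 107 106
 106 105 106  97  83  87  93 101 104 106 103  93  91  96  92 101 106 107] phase -4.932417976597449 2.842491750050595
[[264.22036549 285.5937952 ]
 [263.88723128 285.55034389]]
```

View pics/sp.png

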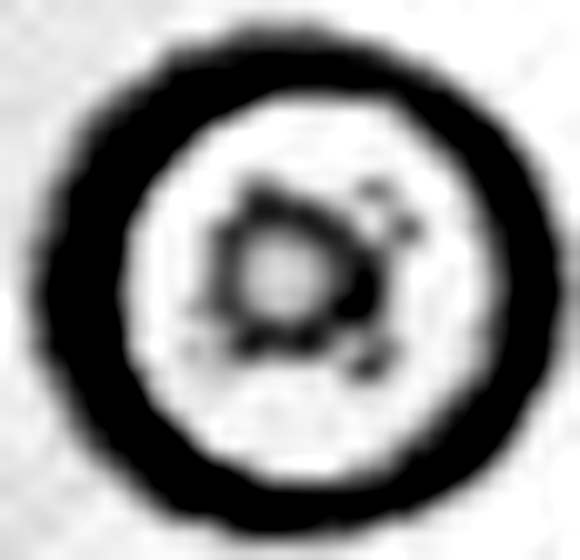

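Call:
{"api": "send_rows", "payload": {
  "targets": [
    [[-0.04, 0.12, 0.1], [0, 0, 0.005]],
    [[-0.08, 0.245, 0.2], [0, 0, 0.008]],
    [[-0.08, 0.245, 0.26], [0, 0, 0.008]],
    [[-0.08, 0.245, 0.26], [0, 0, 0.008]],
    [[-0.08, 0.245, 0.26], [0, 0, 0.008]]
  ]
}}

```text
clock: 10.55
tool_pos: [0.6319, -0.2469, 0.193]
eef_rot: [0.787, 0.617, 0.0, 0.0]
contact_force: [-0.1, 0.3, 0.2]
opening: 1.0
finger_force: 0.0
```

The zoom shows the splines on the diagonals: upper right at about (385,205) and lower left at about (200,345) around (294,282). That puts the spline direction at about 40° mod 90. Next I descend to the hub and grip a little high, to keep the gripper body clear of the carton.

Call:
{"api": "send_rows", "payload": {
  "targets": [
    [[-0.012, 0.01, 0.05], [0, 0, 0]],
    [[-0.012, 0.01, 0.13], [0, 0, 0]],
    [[-0.012, 0.01, 0.22], [0, 0, 0]],
    [[-0.012, 0.01, 0.3], [0, 0, 0]],
    [[-0.012, 0.01, 0.345], [0, 0, 0]],
    [[-0.012, 0.01, 0.365], [0, 0, 0]],
    [[-0.012, 0.01, 0.37], [0, 0, 0]],
    [[-0.012, 0.01, 0.37], [0, 0, 0]]
  ]
}}

```text
clock: 11.55
tool_pos: [0.6349, -0.2517, 0.0813]
eef_rot: [0.787, 0.617, 0.0, 0.001]
contact_force: [-0.0, 0.8, 0.1]
opening: 1.001
finger_force: 0.0
```

Run:
```python
from h import *
go((.634,-.251,.080),-13.5)
s=snapshot("side"); cv2.imwrite("pics/m4.png",cv2.resize(s["img"][220:370,200:400],(800,600)))
```

```text
shift [ 0.0015 -0.0035  0.0045] turn [ 0.0004  0.0001 -0.0013]
```

View pics/m4.png

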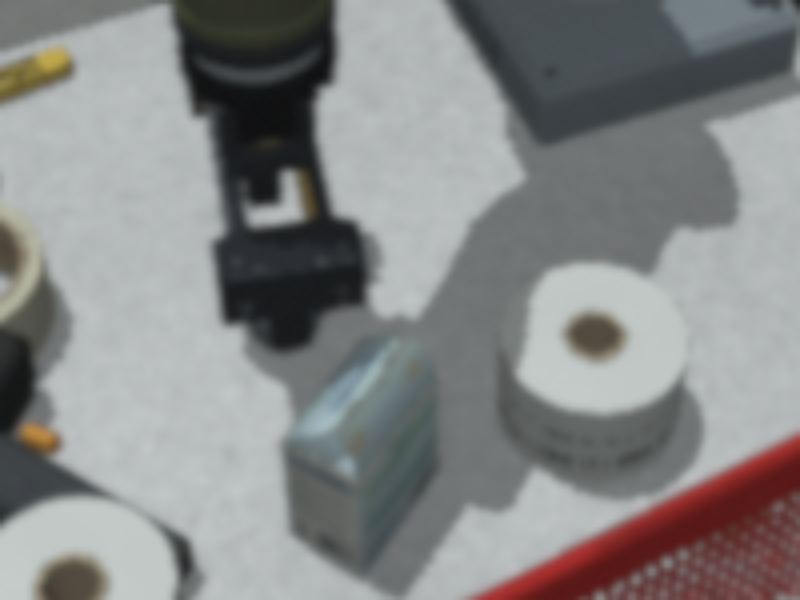

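The gripper clears the carton and straddles the hub's bar at about (280,300). I'll close on it.

Call:
{"api": "send_rows", "payload": {
  "targets": [
    [[0, 0, 0.006], [0, 0, 0]],
    [[0, 0, 0.006], [0, 0, 0]],
    [[0, 0, 0.006], [0, 0, 0]],
    [[0, 0, 0.006], [0, 0, 0]],
    [[0, 0, 0.006], [0, 0, 0]],
    [[0, 0, 0.006], [0, 0, 0]],
    [[0, 0, 0.006], [0, 0, 0]],
    [[0, 0, 0.006], [0, 0, 0]]
  ],
  "fingers": 0.1,
  "newtons": 30
}}

```text
clock: 12.6
tool_pos: [0.6344, -0.2514, 0.0788]
eef_rot: [0.787, 0.617, 0.0, -0.0]
contact_force: [0.5, 0.3, 0.3]
opening: 0.268
finger_force: 29.9
```

Call:
{"api": "send_rows", "payload": {
  "targets": [
    [[0, 0, -0.1], [0, 0, 0]],
    [[0, 0, -0.25], [0, 0, 0]],
    [[0, 0, -0.4], [0, 0, 0]],
    [[0, 0, -0.48], [0, 0, 0]],
    [[0, 0, -0.48], [0, 0, 0]],
    [[0, 0, -0.48], [0, 0, 0]]
  ]
}}

```text
clock: 13.35
tool_pos: [0.6336, -0.2508, 0.2212]
eef_rot: [0.787, 0.617, -0.001, -0.001]
contact_force: [0.1, -0.2, -0.5]
opening: 0.264
finger_force: 29.9
```

Run:
```python
from h import *
st=get_state(); print(np.round(st["tool_pos"],4)); yaw=np.degrees(np.arctan2(*R.from_quat(st["eef_rot"]).as_matrix()[:2,1][::-1])); print("tool y yaw",yaw)
go((.4895,.0125,.218),-50)
s=snapshot("side"); t=snapshot("top"); cv2.imwrite("pics/m5.png",np.hstack([cv2.resize(s["img"][200:320,210:370],(400,300)),cv2.resize(t["img"][165:285,310:470],(400,300))]))
```

```text
[ 0.6336 -0.2508  0.2212]
tool y yaw -13.7399046374331
shift [ 0.7385 -0.6749  0.013 ] turn [-0.0009  0.      0.2014]
```

View pics/m5.png

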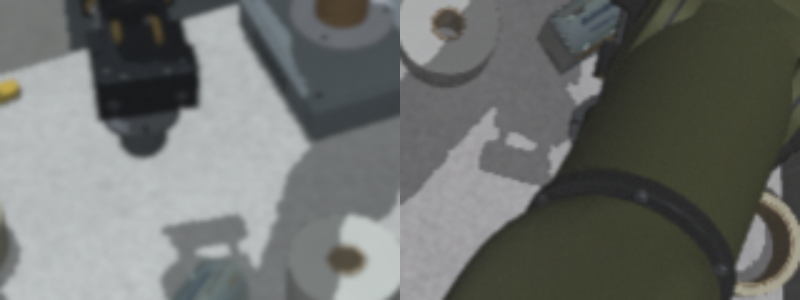

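The hub is held upright at side crop (142,130) and the carton is undisturbed. I'll check the in-hand offset numerically in the side view.

Run:
```python
from h import *
s=snapshot("side"); g=s["img"].mean(2)
tp=np.array(get_state()["tool_pos"]); 
for v in range(246,264,2):
    r=g[v,235:300]; x=235+np.flatnonzero(r<125); print(v,x.min(),x.max(),(x.min()+x.max())/2)
for h in(0,.01,.036,.042): print(h,proj(s,[tp+[0,0,h-.0508]]))
e=proj(s,[tp,tp+np.array([.00237,.00972,0])]); print("px per 10mm toolx",e[1]-e[0])
# spindle columns as seen earlier (unobstructed picture)
d=cv2.imread("pics/side0.png").mean(2)
for v in range(192,212,2):
    x=335+np.flatnonzero(d[v,335:362]<115); print(v,(x.min(),x.max(),(x.min()+x.max())/2) if len(x) else None)
for z in(.105,.131,.139): print(z,proj(s,[[.4893,.0125,z]]))
```

```text
246 249 281 265.0
248 250 280 265.0
250 253 278 265.5
252 255 276 265.5
254 257 276 266.5
256 258 276 267.0
258 258 275 266.5
260 260 273 266.5
262 263 270 266.5
0 [[266.03055874 257.97124177]]
0.01 [[265.71500229 254.45368651]]
0.036 [[264.87407587 245.0426981 ]]
0.042 [[264.675713   242.81485384]]
px per 10mm toolx [ 5.2269766  -0.73080207]
192 None
194 None
196 (np.int64(344), np.int64(349), np.float64(346.5))
198 (np.int64(343), np.int64(350), np.float64(346.5))
200 (np.int64(343), np.int64(351), np.float64(347.0))
202 (np.int64(343), np.int64(351), np.float64(347.0))
204 (np.int64(344), np.int64(351), np.float64(347.5))
206 (np.int64(344), np.int64(351), np.float64(347.5))
208 None
210 None
0.105 [[345.58103694 204.87182299]]
0.131 [[346.2191853  196.64774542]]
0.139 [[346.41924945 194.06451927]]
```

Call:
{"api": "send_rows", "payload": {
  "targets": [
    [[0.08, -0.08, 0], [0, 0, 0.01]],
    [[0.2, -0.19, 0], [0, 0, 0.04]],
    [[0.33, -0.31, 0], [0, 0, 0.08]],
    [[0.46, -0.43, 0], [0, 0, 0.12]],
    [[0.59, -0.54, 0], [0, 0, 0.16]],
    [[0.68, -0.62, 0], [0, 0, 0.19]],
    [[0.72, -0.66, 0], [0, 0, 0.201]],
    [[0.7385, -0.675, 0], [0, 0, 0.201]],
    [[0.7385, -0.675, 0], [0, 0, 0.201]],
    [[0.7385, -0.675, 0], [0, 0, 0.201]],
    [[0.7385, -0.675, 0], [0, 0, 0.201]]
  ]
}}

```text
clock: 14.88
tool_pos: [0.4907, 0.011, 0.2228]
eef_rot: [0.94, 0.342, 0.0, 0.0]
contact_force: [0.2, 1.1, -0.7]
opening: 0.273
finger_force: 29.9
```

Run:
```python
from h import *
st=get_state(); print(np.round(st["tool_pos"],4),np.round(st["q"],2)); go((.4893,.0130,.186),-50)
```

```text
[0.4907 0.011  0.2228] [-0.47  0.61  0.57  2.   -0.52  0.68 -0.44]
shift [ 0.0007 -0.0083  0.1228] turn [ 0.0002 -0.0001  0.    ]
```

Call:
{"api": "send_rows", "payload": {
  "targets": [
    [[0.001, -0.008, 0.03], [0, 0, 0]],
    [[0.001, -0.008, 0.06], [0, 0, 0]],
    [[0.001, -0.008, 0.085], [0, 0, 0]],
    [[0.001, -0.008, 0.1], [0, 0, 0]],
    [[0.001, -0.008, 0.11], [0, 0, 0]],
    [[0.001, -0.008, 0.115], [0, 0, 0]],
    [[0.001, -0.008, 0.115], [0, 0, 0]]
  ]
}}

```text
clock: 15.75
tool_pos: [0.4891, 0.0139, 0.1883]
eef_rot: [0.939, 0.343, 0.0, -0.0]
contact_force: [-0.2, -0.5, -0.5]
opening: 0.27
finger_force: 29.9
```

Call:
{"api": "send_rows", "payload": {
  "targets": [
    [[0, 0, 0.006], [0, 0, 0]],
    [[0, 0, 0.012], [0, 0, 0]],
    [[0, 0, 0.018], [0, 0, 0]],
    [[0, 0, 0.024], [0, 0, 0]],
    [[0, 0, 0.024], [0, 0, 0]]
  ]
}}

```text
clock: 16.38
tool_pos: [0.489, 0.0136, 0.181]
eef_rot: [0.94, 0.343, -0.0, 0.0]
contact_force: [-0.7, -2.1, -1.8]
opening: 0.268
finger_force: 29.9
```

Call:
{"api": "send_rows", "payload": {
  "targets": [
    [[0, 0, 0.006], [0, 0, 0]],
    [[0, 0, 0.012], [0, 0, 0]],
    [[0, 0, 0.012], [0, 0, 0]],
    [[0, 0, 0.012], [0, 0, 0]]
  ]
}}

```text
clock: 16.88
tool_pos: [0.4892, 0.0136, 0.1775]
eef_rot: [0.939, 0.343, 0.0, 0.0]
contact_force: [1.4, -2.8, -2.5]
opening: 0.267
finger_force: 29.9
```

Run:
```python
from h import *
st=get_state(); print(np.round(st["tool_pos"],4),np.round(st["contact_force"],1),np.round(st["moment"],2))
```

```text
[0.4892 0.0136 0.1775] [ 1.4 -2.8 -2.5] [-0.67 -0.06  0.09]
```

It's already below the unmeshed stop height, so it seems meshed at the first try. I'll continue down with a slight -y ease.

Call:
{"api": "send_rows", "payload": {
  "targets": [
    [[-0.002, 0.0025, 0.006], [0, 0, 0]],
    [[-0.002, 0.0025, 0.012], [0, 0, 0]],
    [[-0.002, 0.0025, 0.018], [0, 0, 0]],
    [[-0.002, 0.0025, 0.024], [0, 0, 0]],
    [[-0.002, 0.0025, 0.024], [0, 0, 0]]
  ]
}}

```text
clock: 17.5
tool_pos: [0.489, 0.0131, 0.1701]
eef_rot: [0.939, 0.343, -0.0, -0.0]
contact_force: [0.0, -1.4, -1.3]
opening: 0.272
finger_force: 29.9
```

Run:
```python
from h import *
st=get_state(); print(np.round(st["tool_pos"],4),np.round(st["contact_force"],1),np.round(st["moment"],2))
```

```text
[0.489  0.0131 0.1701] [ 0.  -1.4 -1.3] [-0.15 -0.05  0.04]
```

Call:
{"api": "send_rows", "payload": {
  "targets": [
    [[-0.001, 0.001, 0.008], [0, 0, 0]],
    [[-0.001, 0.001, 0.016], [0, 0, 0]],
    [[-0.001, 0.001, 0.024], [0, 0, 0]],
    [[-0.001, 0.001, 0.032], [0, 0, 0]],
    [[-0.001, 0.001, 0.038], [0, 0, 0]],
    [[-0.001, 0.001, 0.038], [0, 0, 0]],
    [[-0.001, 0.001, 0.038], [0, 0, 0]]
  ]
}}

```text
clock: 18.38
tool_pos: [0.4889, 0.0127, 0.1593]
eef_rot: [0.939, 0.343, 0.0, -0.0]
contact_force: [-1.4, -0.1, 6.7]
opening: 0.269
finger_force: 29.9
```

Call:
{"api": "send_rows", "payload": {
  "targets": [
    [[0, 0, 0.004], [0, 0, 0]],
    [[0, 0, 0.008], [0, 0, 0]],
    [[0, 0, 0.012], [0, 0, 0]],
    [[0, 0, 0.016], [0, 0, 0]],
    [[0, 0, 0.016], [0, 0, 0]],
    [[0, 0, 0.016], [0, 0, 0]]
  ]
}}

```text
clock: 19.12
tool_pos: [0.489, 0.0127, 0.1556]
eef_rot: [0.94, 0.342, 0.001, -0.001]
contact_force: [-3.6, 1.1, 18.4]
opening: 0.269
finger_force: 29.9
```

Run:
```python
from h import *
st=get_state(); print(np.round(st["tool_pos"],4),np.round(st["contact_force"],1),np.round(st["moment"],2))
```

```text
[0.489  0.0127 0.1556] [-3.6  1.1 18.4] [0.17 0.98 0.01]
```

Call:
{"api": "send_rows", "payload": {
  "targets": [
    [[-0.002, -0.001, 0.003], [0, 0, 0]],
    [[-0.002, -0.001, 0.005], [0, 0, 0]],
    [[-0.002, -0.001, 0.005], [0, 0, 0]],
    [[-0.002, -0.001, 0.005], [0, 0, 0]],
    [[-0.002, -0.001, 0.005], [0, 0, 0]],
    [[-0.002, -0.001, 0.005], [0, 0, 0]]
  ],
  "newtons": 40
}}

```text
clock: 19.88
tool_pos: [0.489, 0.0126, 0.1554]
eef_rot: [0.94, 0.342, 0.002, -0.001]
contact_force: [-4.8, 0.6, 32.8]
opening: 0.267
finger_force: 39.9
```

Run:
```python
from h import *
st=get_state(); print(np.round(st["tool_pos"],4),np.round(st["contact_force"],1),np.round(st["moment"],2),np.abs(st["qd"]).max())
t=snapshot("side"); P=np.array(st["tool_pos"]); print(proj(t,[P-[0,0,.0508-.042]]))
```

```text
[0.489  0.0126 0.1554] [-4.8  0.6 32.8] [0.48 1.44 0.02] 0.0017874519921383535
[[346.60225568 191.49882197]]
```

Call:
{"api": "send_rows", "payload": {
  "targets": [
    [[0, 0, -0.003], [0, 0, 0]],
    [[0, 0, -0.003], [0, 0, 0]],
    [[0, 0, -0.003], [0, 0, 0]],
    [[0, 0, -0.003], [0, 0, 0]]
  ]
}}

```text
clock: 20.42
tool_pos: [0.489, 0.0126, 0.1555]
eef_rot: [0.94, 0.342, 0.002, -0.001]
contact_force: [-4.2, 1.8, 22.7]
opening: 0.266
finger_force: 39.9
```

Run:
```python
from h import *
st=get_state(); print(np.round(st["tool_pos"],4),np.round(st["contact_force"],1),st["finger_force"])
if st["contact_force"][2]>15 and st["tool_pos"][2]<.1562: print(finish_job())
```

```text
[0.489  0.0126 0.1555] [-4.2  1.8 22.7] 39.85619695857167
the job is handed in; nothing more can be done
None
```

I handed the job in at 20.4 s: the core is on the platen, and the hub appears meshed and at the bottom of the spring travel, held with about 23 N of push and a 40 N grip; the hand-in returned no verdict.

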